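Open the ratchet bottle clamp

ROBOT

A 6-joint arm with a two-finger parallel gripper is mounted at the origin on the work surface. World frame = base frame: x ahead of the robot, y to its left, z up, the work surface at z = 0. Lengths are in m, angles in degrees, forces in N, time in s.
With the tool pointing down it reaches from about 0.25 to 0.8 m from the base axis. Payload 8.5 kg.
Tool frame: the origin (TCP) lies between the finger pads; the fingertips stand 8 mm ahead of it and the grasp point (between the pads) lies 11 mm behind it; z points along the fingers, y is the direction in which the jaws open and shut (so a half turn about z gives the same grasp; the last joint's range is limited). The gripper opens to 85 mm and grips with 20 to 120 N. Pads are 22 mm wide; open, the fingers measure 114 mm over their backs; the gripper's body (76 mm by 85 mm) begins 54 mm behind the grasp point. The pads swing forward as they close: fully open they stand 13 mm farther back than shut.
Start: joints at [-73.396, 13.648, -0.773, 75.585, 0, 90], TCP at [0.15, -0.503, 0.239] pointing down, gripper open.
Joint ranges: [-152.45, 152.45], [-59.26, 108.67], [-65.41, 83.53], [-104.44, 129.93], [-82.83, 76.93], [-180, 180]. Speed limits (degrees/s): [127.2, 127.2, 159.86, 180, 180, 180].

INTERFACE

Orientations are given as [roll, pitch, yaw] about the fixed x, y, z axes, in that order (R = Rz(yaw) Ry(pitch) Rx(roll)).
In Python, from station import read_state, viewer, sign_off gives the robot as it stands.
- The arm moves only by the shell command python3 -m handwheel 'ROWS' [OPENING]. ROWS is JSON, a list of rows, each an object with "delta_pos": the shift along the world's x, y, z scaled (see below), a list of three; "dr": the turn, a rotation vector about the world's x, y, z scaled (see below), a list of three. In form: [{"delta_pos": [dx, dy, dz], "dr": [rx, ry, rz]}, ...]. A call has 1 to 5 rows; each row is the pose to reach, as a shift and turn from the pose commanded when the call began, turning the shorter way round; what a row does not reach only later rows make up. The controller multiplies each number of a shift by 200 mm and each number of a turn by 180 degrees. A row lasts 1/12 s, in which the tool goes at most 41.7 mm and 7.16 degrees, less where a joint would pass 70% of its speed; a pose out of reach is approached as far as the arm can. A call with a number of a shift or a turn outside -1 to 1 is refused whole. A call with a gripper value outside its range is refused whole. OPENING is the closure, from 0 (fully open) to 1 (shut), set as the call begins (- or left out, the last holds). The fingers move at their own pace and stop on an object; the grip force is fixed at half the most. Time passes only in rows, so rows that repeat a pose let the fingers close. It gives the time, the measured TCP pose, the force and the opening at its end, in the units of the state.
- read_state(): the state, without advancing time (a new reading comes with each control period).
- viewer.grab_frame(name): name is "scene" or "top" or "wrist"; returns (picture, depth): 384x512x3 uint8, red, green, blue; 384x512 float32, m along the optical axis (not along the pixel's ray), 0 where there is no reading.
- viewer.get_calibration(name): a dict with "fov_y" (degrees; the focal length in pixels is half the picture's height over the tangent of half this angle, whatever the lens; pixels are square), "cx", "cy" (the principal point, pixels), "rvec" (rotation vector, rad) and "tvec" (3), from world to camera coordinates, as OpenCV has them. Camera axes: x right, y down, z forward; pixel columns grow to the right and rows downward; lengths in m; the calibration is good to about 2 mm. The wrist camera is an equidistant fisheye: a pixel r from the principal point sees the ray r / f radians off the axis. A picture is of the moment at which its call begins: read the wrist's pose just before it. get_calibration takes no time and is no camera call; for the wrist camera it gives the pose at the moment of the call.
- sign_off(): hands the job in, once; it reports no verdict.
The state is a dict: "time": time; "joint_pos": joint angles; "qvel": joint speeds; "joint_torque": joint torques, N m; "ee_pos": TCP position; "orientation": TCP orientation; "force": force on the tool from outside, world axes, zero at the start; "ft_torque": the same for the moment, N m; "finger_gap": finger opening in m.
Only numpy, scipy, OpenCV 4.12 (cv2) and the standard library are available. Lean on these libraries where they do the work, as an engineer would, in place of code of your own. Each camera call takes 0.05 s, during which the arm holds its last target. There are 200 camera calls.

TASK

Open the bottle clamp on the bench all the way: with the fingertips press down the black release pad on its sliding jaw and, keeping it down, push the jaw back along the bar, away from the small bottle, until it meets its end stop; then let go so that the pad springs up. Pick nothing up: the small bottle between the jaws and the loose things around the clamp are to stay standing or lying where they are.

Things in the scene. Friction and masses are not known exactly. Their poses are not given: they have to be found in the camera images.
- clamp: Low ratchet clamp screwed to the bench, base plate 135 x 360 x 12 mm. Origin at bench level under its middle; y runs along the steel bar, z up. Fixed grey jaw at the +y end (face y = 146 mm, 87 mm high). Bar at x = +45 mm (far from the robot), z = 56 to 76 mm; grey end-stop block on it from y = -125 to -169 mm, 90 mm high. The sliding jaw opens along the clamp's -y axis.
- jaw (a joint): Grey sliding jaw along the bar, m: 0 = most closed, 0.120 = fully open against its end stop; grows as it moves along the clamp's -y axis. Starts between 0 and 0.02. About 4 N of sliding friction. While the release is up, a spring pawl and rack teeth 12 mm apart block it from opening (it may slip to the next tooth); it can still be pushed closed.
- release (a joint): Travel of the black release pad, m: 0 = up, 0.010 = fully down. The pawl clears the teeth beyond 0.006. A spring (3 N at the top, 8 N at the bottom) lifts it when let go. Where the pawl sits under a tooth the pad starts up to 5 mm down; with the jaw fully open there is no tooth over it and it comes fully up. The pad rides on the jaw.
- release_top (a point): Centre of the top face of the release pad, a flat ribbed black square 46 x 46 mm on the sliding jaw, 114 mm above the bench when up; moves with the pad. Beside it on the clamp's -y side stands an upright wall (heel) of the same jaw: its face is 25 mm from this point, its top 28 mm above the raised pad. A fingertip holding the pad down can push sideways against the heel.
- heel_top (a point): Centre of the top of the heel wall on the sliding jaw (60 mm across the bar, 12 mm thick along it), 142 mm above the bench.
- held_bottle_mid (a point): Centre, half-way up, of the small eight-sided pale bottle with white screw cap, 60 mm wide and 120 mm high, 0.3 kg, that stands loosely on the clamp's base plate between the jaws.
- big_bottle_a_mid (a point): Centre of a big eight-sided pale bottle with white cap, 92 mm wide and 160 mm high, standing on the bench beyond the clamp's open end.
- big_bottle_b_mid (a point): Centre of the other big bottle, the same size, standing behind the clamp.
- spare_cap_mid (a point): Centre of a white screw cap, 52 mm wide and 20 mm high, lying in front of the clamp.
- jar_mid (a point): Centre of a small jar with black lid, 48 mm wide and 65 mm high, behind the clamp.
- wrench_grip (a point): Point on the handle of a steel wrench, about 200 mm long, that lies behind the clamp, along it.
Not all that is in view belongs to the job. Leave any yellow look-alike of the part that bears held_bottle_mid alone.

How it is judged:
By the outcome, as a careful person would: the job done as asked, in the order asked, and still so for the second after the job is handed in, with the robot touching nothing.
It also fails if it takes over 32 s, if anything falls off the work surface, if the arm or the gripper's body presses on something with over 40 N, if the wrist force passes 120 N, or if a joint passes its speed limit or range.

## Working session

There is one attempt and no reset: what is moved stays moved. The work goes in short steps, Python scripts to look and compute and a shell command to move; the robot and the scene stay as the last step left them, time stands still between calls to the robot, and variables do not carry over. Pictures are saved under pics/ and viewed, about 8 in all and at most 12, crops included, and the job is handed in when it is done.

```bash
mkdir -p pics
cat > h.py <<'E'
import numpy as np, cv2
from station import read_state, viewer
def grab(n, save=None):
    c=viewer.get_calibration(n); p,d=viewer.grab_frame(n)
    if save: cv2.imwrite('pics/'+save, cv2.cvtColor(p,cv2.COLOR_RGB2BGR))
    np.savez(f'/tmp/{n}.npz',p=p,d=d,**{k:np.array(v) for k,v in c.items()})
    return p,d,c
def cloud(d,c):
    f=d.shape[0]/2/np.tan(np.radians(float(c['fov_y']))/2)
    v,u=np.mgrid[:d.shape[0],:d.shape[1]]
    X=np.stack([(u-c['cx'])/f*d,(v-c['cy'])/f*d,d],-1)
    R=cv2.Rodrigues(np.array(c['rvec'],float))[0]
    W=(X-np.array(c['tvec']).ravel())@R
    W[d<=0]=np.nan
    return W
E
python3 - <<'E'
from h import *
a,_,_=grab('scene','s1.png'); b,_,_=grab('top','t1.png')
print(read_state())
E
```

```text
{'time': 0.1, 'joint_pos': array([-7.33941951e+01,  1.36789475e+01, -8.10986152e-01,  7.55848411e+01,
       -4.81476913e-04,  9.00004144e+01]), 'qvel': array([-0.04294689,  0.04415894,  0.13679076, -0.00601096, -0.09969997,
        0.1030898 ]), 'joint_torque': array([-2.83661262e-03, -5.39720607e+01,  3.46998811e+01,  1.33416822e-02,
       -5.23276151e-05,  2.92113981e-06]), 'ee_pos': array([ 0.149933  , -0.50276297,  0.23873649]), 'orientation': array([-1.79925225e+02,  4.82017260e-04,  1.66053912e+01]), 'force': array([-0.26542747, -0.93485912, -0.00410285]), 'ft_torque': array([-0.03307379, -0.01013778, -0.03802191]), 'finger_gap': 0.0852235138973163}
```

View pics/s1.png

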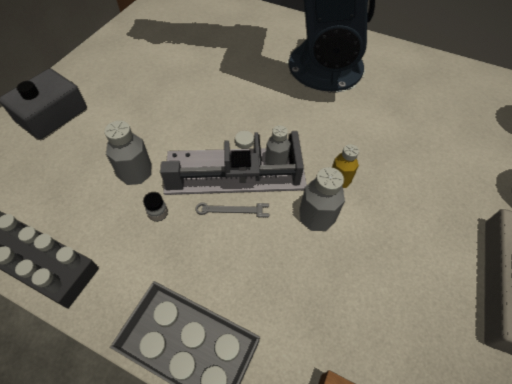

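View pics/t1.png

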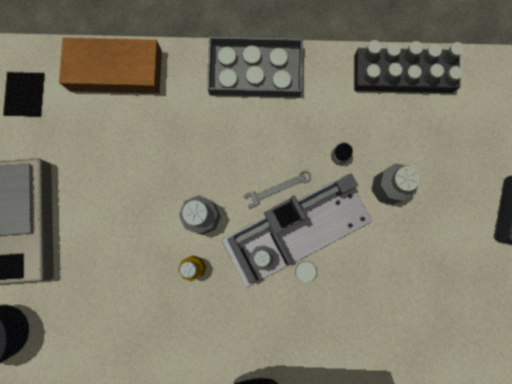

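The top view shows the clamp with the fixed jaw at about (240,255), the black pad at (288,213) and the end stop at (346,185). The pale held bottle is at (262,258) and the yellow look-alike at (192,268), which I leave alone. Next I measure, and enlarge a crop to confirm.

Run:
```python
from h import *
for n,(u0,u1,v0,v1) in dict(top=(180,430,130,300),scene=(90,370,110,230)).items():
    z=np.load(f'/tmp/{n}.npz'); W=cloud(z['d'],z); p=z['p'].astype(int)
    S=W[v0:v1,u0:u1].reshape(-1,3); P=p[v0:v1,u0:u1].reshape(-1,3)
    m=(S[:,2]>.1)&(S[:,2]<.122)&(P.max(1)<30)
    Q=S[m]; c=np.median(Q,0); Q=Q[np.linalg.norm(Q[:,:2]-c[:2],axis=1)<.045]
    r=cv2.minAreaRect((Q[:,:2]*1000).astype(np.float32))
    print(n,'pad',len(Q),Q.mean(0),r)
    m=(S[:,2]>.133)&(S[:,2]<.147)
    H=S[m];H=H[np.linalg.norm(H[:,:2]-c[:2],axis=1)<.07]
    print('heel',len(H),H.mean(0) if len(H) else '', cv2.minAreaRect((H[:,:2]*1000).astype(np.float32)) if len(H)>3 else '')
    m=(S[:,2]>.006)&(S[:,2]<.018)
    B=S[m]; print('plate',len(B),cv2.minAreaRect((B[:,:2]*1000).astype(np.float32)))
z=np.load('/tmp/top.npz');W=cloud(z['d'],z)
for q in [(346,185),(262,258),(240,255),(200,213),(404,178),(306,272),(192,268),(400,350),(288,213)]: print(q,W[q[1],q[0]].round(3))
a=cv2.resize(z['p'][160:290,215:375],None,fx=4,fy=4,interpolation=2)
cv2.imwrite('pics/c1.png',a[:,:,::-1])
z=np.load('/tmp/scene.npz'); cv2.imwrite('pics/c2.png',cv2.resize(z['p'][110:230,150:350],None,fx=4,fy=4,interpolation=2)[:,:,::-1])
```

```text
top pad 359 [ 0.55317674 -0.03453968  0.11297323] ((553.9635620117188, -34.80644989013672), (42.46500015258789, 46.76459884643555), 28.034717559814453)
heel 143 [ 0.56889158 -0.05893169  0.14055961] ((568.9240112304688, -59.287803649902344), (58.659908294677734, 12.133374214172363), 28.539173126220703)
plate 5205 ((571.5774536132812, -84.61187744140625), (417.3882751464844, 627.9146728515625), 1.4298604726791382)
scene pad 311 [ 0.55661812 -0.03176549  0.11372911] ((554.50927734375, -33.369842529296875), (44.563053131103516, 44.8280029296875), 31.248228073120117)
heel 117 [ 0.57168055 -0.05907016  0.14078237] ((568.1300659179688, -60.12669372558594), (61.1905517578125, 10.881916046142578), 28.335153579711914)
plate 3443 ((538.5036010742188, -59.662078857421875), (286.4233703613281, 596.7418823242188), 22.954532623291016)
(346, 185) [ 0.629 -0.177  0.09 ]
(262, 258) [0.452 0.019 0.133]
(240, 255) [0.456 0.071 0.085]
(200, 213) [0.548 0.16  0.159]
(404, 178) [ 0.639 -0.293  0.159]
(306, 272) [ 0.418 -0.092  0.019]
(192, 268) [0.425 0.178 0.119]
(400, 350) [ 0.233 -0.329 -0.002]
(288, 213) [ 0.556 -0.039  0.115]
```

View pics/c1.png

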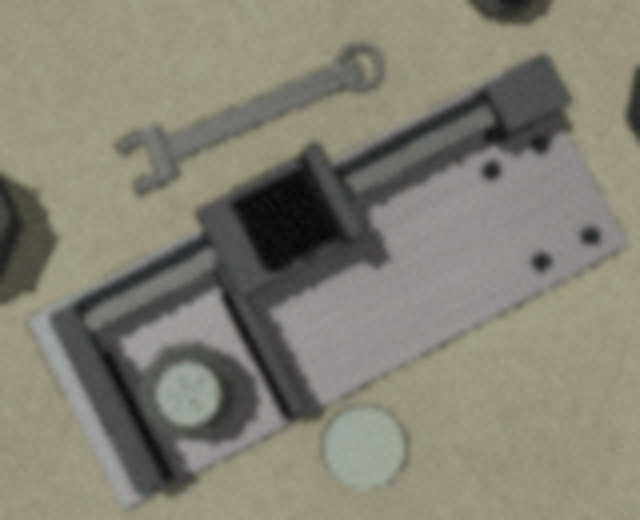

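View pics/c2.png

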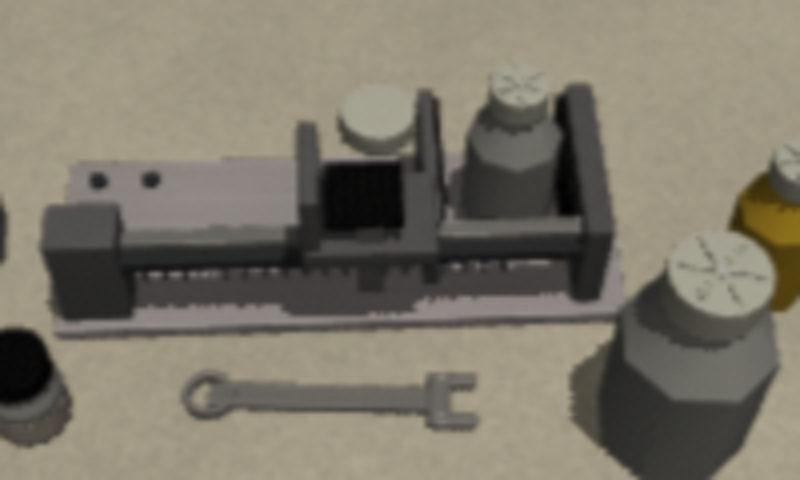

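Confirmed: the pale bottle stands between the jaws, and the yellow one is outside beyond the fixed jaw. The pad centre is about (0.5545, -0.034, 0.1135). The heel is about (0.569, -0.0595), so the clamp's -y axis is (0.469, -0.883), a yaw of about 28°. The sizes and heights match the description. I'll close the fingers and approach at yaw -62°, so the jaws' opening direction lies across the bar.

```bash
R='x'
python3 -m handwheel '[{"delta_pos":[0.1,0.117,0],"dr":[0,0,-0.029]},{"delta_pos":[0.2,0.234,0],"dr":[0,0,-0.058]},{"delta_pos":[0.3,0.352,0],"dr":[0,0,-0.087]},{"delta_pos":[0.4,0.469,0],"dr":[0,0,-0.116]},{"delta_pos":[0.5,0.586,0],"dr":[0,0,-0.1456]}]' 1
python3 -m handwheel '[{"delta_pos":[0.1,0.117,0],"dr":[0,0,-0.029]},{"delta_pos":[0.2,0.234,0],"dr":[0,0,-0.058]},{"delta_pos":[0.3,0.352,0],"dr":[0,0,-0.087]},{"delta_pos":[0.4,0.469,0],"dr":[0,0,-0.116]},{"delta_pos":[0.5,0.586,0],"dr":[0,0,-0.1456]}]'
python3 -m handwheel '[{"delta_pos":[0.1,0.117,0],"dr":[0,0,-0.029]},{"delta_pos":[0.2,0.234,0],"dr":[0,0,-0.058]},{"delta_pos":[0.3,0.352,0],"dr":[0,0,-0.087]},{"delta_pos":[0.4,0.469,0],"dr":[0,0,-0.116]},{"delta_pos":[0.5,0.586,0],"dr":[0,0,-0.1456]}]'
```

```text
time: 0.52
ee_pos: [0.2505, -0.3846, 0.239]
orientation: [-180.0, 0.0, -9.9]
force: [0.8, -0.7, 0.7]
finger_gap: 0.0254
time: 0.93
ee_pos: [0.3506, -0.2673, 0.2391]
orientation: [-180.0, 0.0, -36.1]
force: [0.9, -0.6, -0.1]
finger_gap: -0.0001
time: 1.35
ee_pos: [0.2914, -0.3089, 0.239]
orientation: [-174.9, 0.4, -50.2]
force: [-0.3, 0.6, -0.9]
finger_gap: 0.0003
```

The third move went backwards, so I check the joints.

```bash
python3 -c "
from h import *
s=read_state();[print(k,np.round(s[k],2)) for k in ('joint_pos','qvel','ee_pos','orientation','ft_torque','force')]"
```

```text
joint_pos [-50.23   4.05 -12.75  73.6    5.06 179.94]
qvel [-3.482e+01 -6.960e+00 -8.370e+00  2.200e-01  8.870e+00  3.000e-02]
ee_pos [ 0.29 -0.31  0.24]
orientation [-174.94    0.4   -50.17]
ft_torque [-0.01  0.06 -0.  ]
force [-0.28  0.59 -0.94]
```

Joint 6 is at its limit, because yaw = q1 + 180 - q6. The other half turn, yaw 118°, gives q6 near 58°, so I turn back that way.

```bash
python3 -m handwheel '[{"delta_pos":[0,0,0],"dr":[0,0,0.035]},{"delta_pos":[0,0,0],"dr":[0,0,0.07]},{"delta_pos":[0,0,0],"dr":[0,0,0.105]},{"delta_pos":[0,0,0],"dr":[0,0,0.14]},{"delta_pos":[0,0,0],"dr":[0,0,0.18]}]'
python3 -c "
from h import *
s=read_state();[print(k,np.round(s[k],2)) for k in ('joint_pos','qvel','ee_pos','orientation')]"
```

```text
time: 1.77
ee_pos: [0.2915, -0.3086, 0.2391]
orientation: [-174.9, 0.4, -17.4]
force: [0.3, 0.3, -1.2]
finger_gap: -0.0002
joint_pos [-49.49   6.03 -10.53  76.46   4.07 147.86]
qvel [  2.98   4.91   5.31   6.75  -4.07 -83.78]
ee_pos [ 0.29 -0.31  0.24]
orientation [-174.95    0.4   -17.45]
```

```bash
python3 -c "
from h import *
from scipy.spatial.transform import Rotation as R
s=read_state(); A=R.from_euler('xyz',s['orientation'],degrees=True)
B=R.from_euler('xyz',[180,0,15],degrees=True)
print(((B*A.inv()).as_rotvec(degrees=True)/180).round(4), ((np.array([.5545,-.034,.2])-s['ee_pos'])/.2).round(3))"
```

```text
[-0.0285 -0.0017  0.1803] [ 1.315  1.373 -0.196]
```

```bash
python3 -m handwheel '[{"delta_pos":[0.066,0.069,0],"dr":[-0.0285,-0.0017,0.1803]},{"delta_pos":[0.132,0.138,0],"dr":[-0.0285,-0.0017,0.1803]},{"delta_pos":[0.198,0.206,0],"dr":[-0.0285,-0.0017,0.1803]},{"delta_pos":[0.264,0.275,0],"dr":[-0.0285,-0.0017,0.1803]},{"delta_pos":[0.33,0.343,0],"dr":[-0.0285,-0.0017,0.1803]}]'
python3 -m handwheel '[{"delta_pos":[0.066,0.069,0],"dr":[0,0,0.038]},{"delta_pos":[0.132,0.138,0],"dr":[0,0,0.076]},{"delta_pos":[0.198,0.206,0],"dr":[0,0,0.114]},{"delta_pos":[0.264,0.275,0],"dr":[0,0,0.152]},{"delta_pos":[0.33,0.343,0],"dr":[0,0,0.19]}]'
python3 -m handwheel '[{"delta_pos":[0.066,0.069,0],"dr":[0,0,0.038]},{"delta_pos":[0.132,0.138,0],"dr":[0,0,0.076]},{"delta_pos":[0.198,0.206,0],"dr":[0,0,0.114]},{"delta_pos":[0.264,0.275,0],"dr":[0,0,0.152]},{"delta_pos":[0.33,0.343,0],"dr":[0,0,0.19]}]'
python3 -m handwheel '[{"delta_pos":[0.066,0.069,0],"dr":[0,0,0.038]},{"delta_pos":[0.132,0.138,-0.04],"dr":[0,0,0.076]},{"delta_pos":[0.198,0.206,-0.08],"dr":[0,0,0.114]},{"delta_pos":[0.264,0.275,-0.14],"dr":[0,0,0.152]},{"delta_pos":[0.33,0.343,-0.2],"dr":[0,0,0.19]}]'
python3 -c "
from h import *
from scipy.spatial.transform import Rotation as R
s=read_state(); A=R.from_euler('xyz',s['orientation'],degrees=True)
B=R.from_euler('xyz',[180,0,118],degrees=True)
print(s['ee_pos'],s['joint_pos'].round(1),((B*A.inv()).as_rotvec(degrees=True)/180).round(4), ((np.array([.5545,-.034,.16])-s['ee_pos'])/.2).round(3))"
```

```text
time: 2.18
ee_pos: [0.3581, -0.2392, 0.2392]
orientation: [179.9, -0.0, 15.1]
force: [0.2, -0.2, -0.5]
finger_gap: -0.0001
time: 2.6
ee_pos: [0.4241, -0.1706, 0.2391]
orientation: [-180.0, -0.1, 49.3]
force: [-0.1, -0.5, 0.5]
finger_gap: 0.0003
time: 3.02
ee_pos: [0.4901, -0.102, 0.2391]
orientation: [-180.0, -0.1, 83.5]
force: [-0.3, -0.3, -0.5]
finger_gap: 0.0002
time: 3.43
ee_pos: [0.5563, -0.0335, 0.1987]
orientation: [180.0, -0.1, 117.7]
force: [0.4, -0.5, 0.7]
finger_gap: 0.0003
[ 0.55626695 -0.03347     0.19873329] [-3.5 17.7 -1.1 71.2  0.1 58.8] [-0.0004 -0.0001  0.0018] [-0.009 -0.003 -0.194]
```

```bash
python3 -m handwheel '[{"delta_pos":[-0.009,-0.003,-0.09],"dr":[0,0,0]},{"delta_pos":[-0.009,-0.003,-0.18],"dr":[0,0,0]},{"delta_pos":[-0.009,-0.003,-0.27],"dr":[0,0,0]},{"delta_pos":[-0.009,-0.003,-0.33],"dr":[0,0,0]},{"delta_pos":[-0.009,-0.003,-0.345],"dr":[0,0,0]}]'
python3 -c "
from h import *
grab('scene','s2.png');z=np.load('/tmp/scene.npz')
cv2.imwrite('pics/c3.png',cv2.resize(z['p'][80:230,130:330],None,fx=4,fy=4,interpolation=2)[:,:,::-1])"
```

```text
time: 3.85
ee_pos: [0.5525, -0.0347, 0.1279]
orientation: [-179.8, -0.2, 117.3]
force: [0.0, 0.2, 0.3]
finger_gap: 0.0
```

View pics/c3.png

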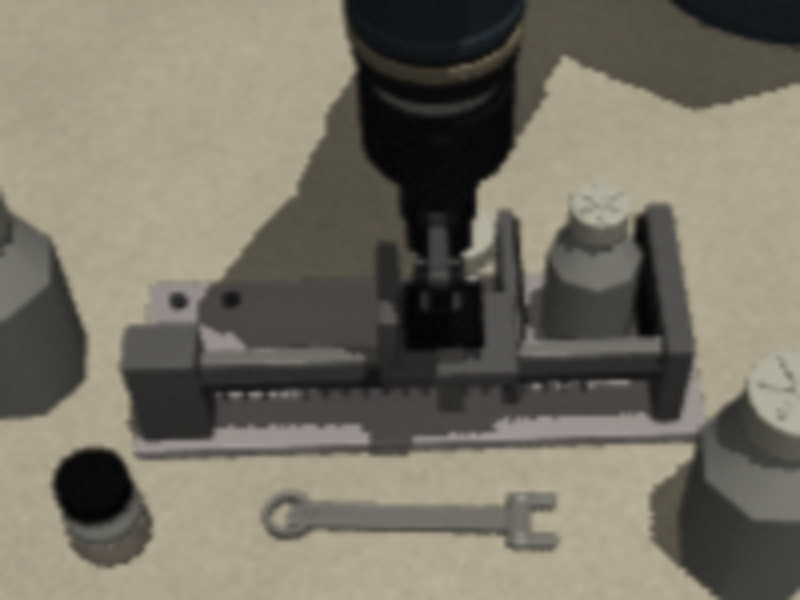

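The fingertips, at about (435,290) in the crop, are centred over the pad and clear of the heel. Now I press down.

```bash
python3 -m handwheel '[{"delta_pos":[0,0,-0.01],"dr":[0,0,0]},{"delta_pos":[0,0,-0.02],"dr":[0,0,0]},{"delta_pos":[0,0,-0.03],"dr":[0,0,0]},{"delta_pos":[0,0,-0.04],"dr":[0,0,0]},{"delta_pos":[0,0,-0.05],"dr":[0,0,0]}]'
python3 -m handwheel '[{"delta_pos":[0,0,-0.005],"dr":[0,0,0]},{"delta_pos":[0,0,-0.01],"dr":[0,0,0]},{"delta_pos":[0,0,-0.01],"dr":[0,0,0]}]'
```

```text
time: 4.32
ee_pos: [0.5543, -0.0349, 0.1208]
orientation: [179.9, -0.0, 117.3]
force: [-1.1, -0.5, 2.6]
finger_gap: 0.0003
time: 4.57
ee_pos: [0.5543, -0.0349, 0.1186]
orientation: [179.9, -0.0, 117.3]
force: [0.1, 0.2, 4.0]
finger_gap: -0.0002
```

```bash
python3 -m handwheel '[{"delta_pos":[0,0,-0.01],"dr":[0,0,0]},{"delta_pos":[0,0,-0.02],"dr":[0,0,0]},{"delta_pos":[0,0,-0.02],"dr":[0,0,0]}]'
python3 -m handwheel '[{"delta_pos":[0,0,-0.008],"dr":[0,0,0]},{"delta_pos":[0,0,-0.008],"dr":[0,0,0]}]'
```

```text
time: 4.82
ee_pos: [0.5543, -0.0349, 0.1143]
orientation: [179.9, -0.0, 117.3]
force: [1.5, -0.3, 5.9]
finger_gap: -0.0
time: 4.98
ee_pos: [0.5543, -0.0349, 0.1129]
orientation: [179.9, -0.0, 117.3]
force: [0.5, -0.9, 6.2]
finger_gap: 0.0001
```

```bash
python3 -m handwheel '[{"delta_pos":[0,0,-0.004],"dr":[0,0,0]},{"delta_pos":[0,0,-0.008],"dr":[0,0,0]},{"delta_pos":[0,0,-0.008],"dr":[0,0,0]}]'
python3 -m handwheel '[{"delta_pos":[0,0,-0.004],"dr":[0,0,0]},{"delta_pos":[0,0,-0.004],"dr":[0,0,0]}]'
```

```text
time: 5.23
ee_pos: [0.5544, -0.0349, 0.112]
orientation: [179.9, -0.0, 117.3]
force: [-2.1, -0.4, 11.0]
finger_gap: -0.0002
time: 5.4
ee_pos: [0.5544, -0.035, 0.1119]
orientation: [179.9, 0.0, 117.3]
force: [-3.3, -0.4, 16.9]
finger_gap: -0.0
```

The pad is on its bottom stop at about 17 N. Now I push along (0.469, -0.883), taking the first 20 mm gently.

```bash
python3 -m handwheel '[{"delta_pos":[0.0094,-0.0177,0],"dr":[0,0,0]},{"delta_pos":[0.0188,-0.0353,0],"dr":[0,0,0]},{"delta_pos":[0.0282,-0.053,0],"dr":[0,0,0]},{"delta_pos":[0.0375,-0.0706,0],"dr":[0,0,0]},{"delta_pos":[0.047,-0.0883,0],"dr":[0,0,0]}]'
python3 -m handwheel '[{"delta_pos":[0.0094,-0.0177,0],"dr":[0,0,0]},{"delta_pos":[0.0188,-0.0353,0],"dr":[0,0,0]},{"delta_pos":[0.0282,-0.053,0],"dr":[0,0,0]},{"delta_pos":[0.0375,-0.0706,0],"dr":[0,0,0]},{"delta_pos":[0.047,-0.0883,0],"dr":[0,0,0]}]'
```

```text
time: 5.82
ee_pos: [0.5638, -0.0521, 0.1119]
orientation: [179.8, -0.1, 117.4]
force: [-2.9, 2.8, 18.5]
finger_gap: -0.0003
time: 6.23
ee_pos: [0.5735, -0.0696, 0.1119]
orientation: [179.8, -0.1, 117.4]
force: [-1.9, 3.9, 17.4]
finger_gap: 0.0
```

```bash
python3 -m handwheel '[{"delta_pos":[0.0094,-0.0177,0],"dr":[0,0,0]},{"delta_pos":[0.0188,-0.0353,0],"dr":[0,0,0]},{"delta_pos":[0.0282,-0.053,0],"dr":[0,0,0]},{"delta_pos":[0.0375,-0.0706,0],"dr":[0,0,0]},{"delta_pos":[0.047,-0.0883,0],"dr":[0,0,0]}]'
python3 -m handwheel '[{"delta_pos":[0.0094,-0.0177,0],"dr":[0,0,0]},{"delta_pos":[0.0188,-0.0353,0],"dr":[0,0,0]},{"delta_pos":[0.0282,-0.053,0],"dr":[0,0,0]},{"delta_pos":[0.0375,-0.0706,0],"dr":[0,0,0]},{"delta_pos":[0.047,-0.0883,0],"dr":[0,0,0]}]'
python3 -c "
from h import *
grab('scene','s3.png');z=np.load('/tmp/scene.npz')
cv2.imwrite('pics/c4.png',cv2.resize(z['p'][80:230,90:330],None,fx=3.3,fy=3.3,interpolation=2)[:,:,::-1])"
```

```text
time: 6.65
ee_pos: [0.5832, -0.0872, 0.112]
orientation: [179.8, -0.1, 117.4]
force: [-1.3, 4.4, 15.7]
finger_gap: 0.0
time: 7.07
ee_pos: [0.5929, -0.1048, 0.112]
orientation: [179.8, -0.0, 117.4]
force: [0.0, 5.4, 14.5]
finger_gap: -0.0006
```

View pics/c4.png

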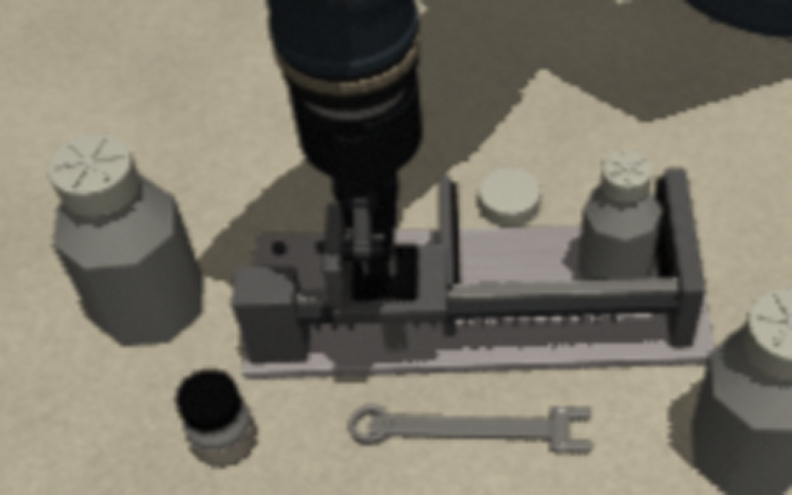

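The jaw rides along with the pad held down, the bottle still stands, and a gap of roughly 25 mm to the end stop is left. I continue with force checks.

```bash
python3 -m handwheel '[{"delta_pos":[0.0094,-0.0177,0],"dr":[0,0,0]},{"delta_pos":[0.0188,-0.0353,0],"dr":[0,0,0]},{"delta_pos":[0.0282,-0.053,0],"dr":[0,0,0]},{"delta_pos":[0.0375,-0.0706,0],"dr":[0,0,0]}]'
python3 -m handwheel '[{"delta_pos":[0.007,-0.0132,0],"dr":[0,0,0]},{"delta_pos":[0.0141,-0.0265,0],"dr":[0,0,0]}]'
```

```text
time: 7.45
ee_pos: [0.6005, -0.1187, 0.112]
orientation: [179.7, -0.0, 117.4]
force: [0.0, 5.9, 15.0]
finger_gap: -0.0
time: 7.62
ee_pos: [0.6035, -0.1241, 0.112]
orientation: [179.7, -0.0, 117.4]
force: [0.3, 6.0, 14.5]
finger_gap: -0.0005
```

```bash
python3 -m handwheel '[{"delta_pos":[0.007,-0.0132,0],"dr":[0,0,0]},{"delta_pos":[0.0141,-0.0265,0],"dr":[0,0,0]}]'
python3 -m handwheel '[{"delta_pos":[0.007,-0.0132,0],"dr":[0,0,0]},{"delta_pos":[0.0141,-0.0265,0],"dr":[0,0,0]}]'
```

```text
time: 7.78
ee_pos: [0.6063, -0.1292, 0.112]
orientation: [179.7, -0.1, 117.4]
force: [0.5, 9.2, 13.5]
finger_gap: 0.0001
time: 7.95
ee_pos: [0.6078, -0.1333, 0.1119]
orientation: [179.8, -0.2, 117.4]
force: [-4.7, 11.7, 19.7]
finger_gap: 0.0001
```

```bash
python3 -m handwheel '[{"delta_pos":[0.007,-0.0132,0],"dr":[0,0,0]},{"delta_pos":[0.0141,-0.0265,0],"dr":[0,0,0]}]'
python3 -m handwheel '[{"delta_pos":[0.005,-0.0088,0],"dr":[0,0,0]},{"delta_pos":[0.0094,-0.0177,0],"dr":[0,0,0]}]'
python3 -c "
from h import *
grab('scene','s4.png');z=np.load('/tmp/scene.npz')
cv2.imwrite('pics/c5.png',cv2.resize(z['p'][80:230,90:330],None,fx=3.3,fy=3.3,interpolation=2)[:,:,::-1])
W=cloud(z['d'],z)[100:230,90:330].reshape(-1,3)
c=np.array([.62,-.155]); m=(W[:,2]>.133)&(W[:,2]<.147)&(np.linalg.norm(W[:,:2]-c,axis=1)<.06)
print(m.sum(),cv2.minAreaRect((W[m,:2]*1000).astype(np.float32)))"
```

```text
time: 8.12
ee_pos: [0.6102, -0.1385, 0.1119]
orientation: [179.8, -0.3, 117.4]
force: [-5.1, 11.8, 18.5]
finger_gap: 0.0004
time: 8.28
ee_pos: [0.6108, -0.1397, 0.1118]
orientation: [179.8, -0.6, 117.5]
force: [-13.9, 30.7, 28.2]
finger_gap: -0.0001
38 ((629.7164916992188, -140.59974670410156), (33.28494644165039, 34.28110122680664), 11.817907333374023)
```

View pics/c5.png

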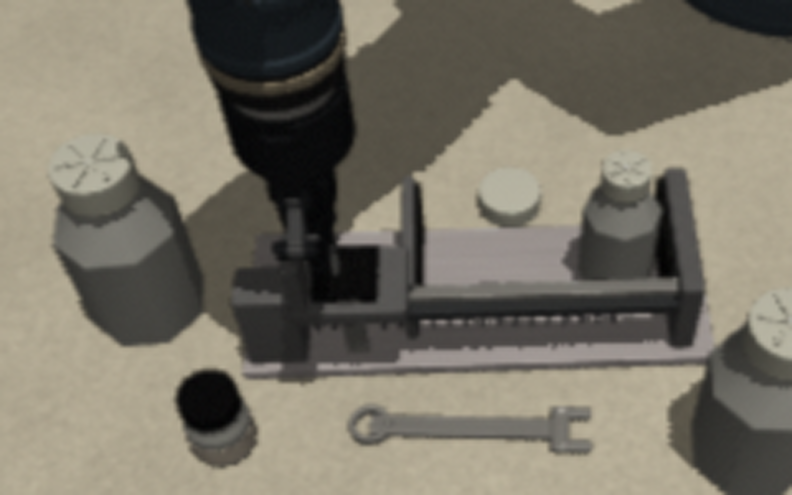

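The force jumped to 33 N: the jaw is against the end stop and the heel. I ease the side load by 1.5 mm, which is only the elastic part, then lift straight up so the jaw isn't dragged back.

```bash
python3 -m handwheel '[{"delta_pos":[-0.0035,0.0066,0],"dr":[0,0,0]},{"delta_pos":[-0.0035,0.0066,0.02],"dr":[0,0,0]},{"delta_pos":[-0.0035,0.0066,0.05],"dr":[0,0,0]},{"delta_pos":[-0.0035,0.0066,0.08],"dr":[0,0,0]},{"delta_pos":[-0.0035,0.0066,0.12],"dr":[0,0,0]}]'
python3 -m handwheel '[{"delta_pos":[0,0,0.1],"dr":[0,0,0]},{"delta_pos":[0,0,0.2],"dr":[0,0,0]},{"delta_pos":[0,0,0.3],"dr":[0,0,0]},{"delta_pos":[0,0,0.4],"dr":[0,0,0]},{"delta_pos":[0,0,0.5],"dr":[0,0,0]}]'
python3 -m handwheel '[{"delta_pos":[-0.1,0,0.1],"dr":[0,0,0]},{"delta_pos":[-0.25,0,0.1],"dr":[0,0,0]},{"delta_pos":[-0.45,0,0.1],"dr":[0,0,0]},{"delta_pos":[-0.65,0,0.1],"dr":[0,0,0]},{"delta_pos":[-0.8,0,0.1],"dr":[0,0,0]}]'
python3 -m handwheel '[{"delta_pos":[-0.15,0,0],"dr":[0,0,0]},{"delta_pos":[-0.3,0,0],"dr":[0,0,0]},{"delta_pos":[-0.3,0,0],"dr":[0,0,0]}]'
python3 - <<'E'
from h import *
for n in ('scene','top'):
    grab(n); z=np.load(f'/tmp/{n}.npz'); W=cloud(z['d'],z); p=z['p'].astype(int)
    S=W[100:300,90:430].reshape(-1,3); P=p[100:300,90:430].reshape(-1,3)
    near=lambda c,r: np.linalg.norm(S[:,:2]-c,axis=1)<r
    m=(S[:,2]>.1)&(S[:,2]<.122)&(P.max(1)<30)&near([.605,-.13],.05)
    print(n,'pad',m.sum(),np.median(S[m],0).round(4),cv2.minAreaRect((S[m,:2]*1000).astype(np.float32)))
    m=(S[:,2]>.133)&(S[:,2]<.147)&near([.62,-.157],.045)
    print('heel',m.sum(),cv2.minAreaRect((S[m,:2]*1000).astype(np.float32)))
z=np.load('/tmp/scene.npz')['p'][90:240,90:370]; t=np.load('/tmp/top.npz')['p'][120:300,170:430]
f=lambda a:cv2.resize(a,(784,int(a.shape[0]*784/a.shape[1])),interpolation=2)
cv2.imwrite('pics/f1.png',f(z)[:,:,::-1]);cv2.imwrite('pics/f2.png',f(t)[:,:,::-1])
E
```

```text
time: 8.75
ee_pos: [0.6086, -0.1409, 0.1321]
orientation: [-179.8, -0.5, 117.4]
force: [-5.1, 6.2, -5.4]
finger_gap: 0.0003
time: 9.17
ee_pos: [0.6111, -0.1429, 0.2346]
orientation: [-180.0, -0.1, 117.3]
force: [1.1, -0.2, 0.3]
finger_gap: -0.0002
time: 9.58
ee_pos: [0.4484, -0.1426, 0.2536]
orientation: [-179.9, -0.1, 117.3]
force: [1.2, -0.3, 1.5]
finger_gap: 0.0001
time: 9.83
ee_pos: [0.3864, -0.1423, 0.2542]
orientation: [-179.9, -0.2, 117.3]
force: [0.7, 0.2, 1.1]
finger_gap: 0.0002
scene pad 333 [ 0.6087 -0.1258  0.1137] ((606.6444702148438, -128.34539794921875), (45.142433166503906, 48.21209716796875), 29.095590591430664)
heel 132 ((621.0480346679688, -154.34828186035156), (57.80714797973633, 12.303866386413574), 29.153112411499023)
top pad 377 [ 0.6057 -0.1285  0.1133] ((605.2448120117188, -128.66868591308594), (46.066505432128906, 47.9876594543457), 29.50069808959961)
heel 148 ((621.29443359375, -153.09788513183594), (59.018245697021484, 13.511523246765137), 29.680152893066406)
```

View pics/f1.png

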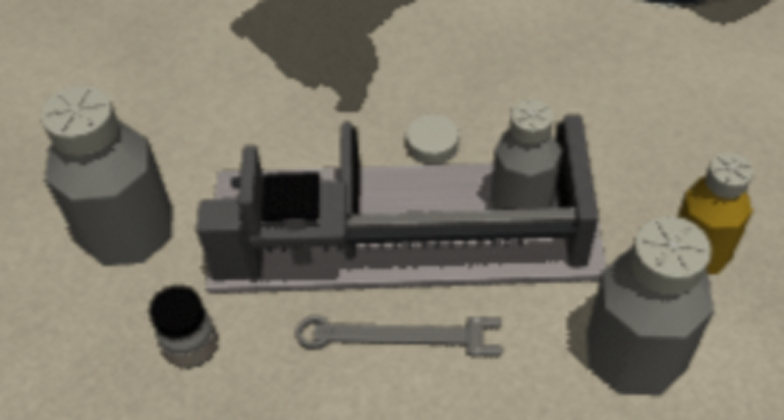

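View pics/f2.png

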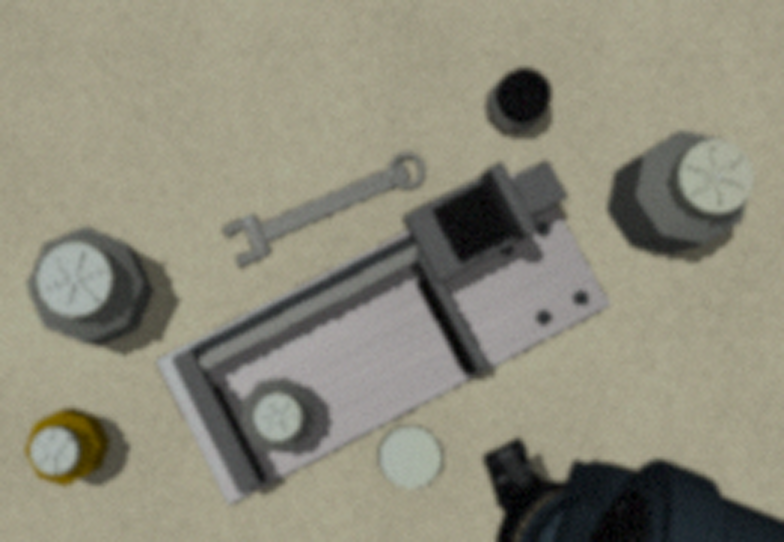

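The jaw touches the end stop, the pad is up at 0.1135 m, and everything else stands or lies where it was.

```bash
python3 -c "
from station import sign_off; print(sign_off())"
```

```text
the job is handed in; nothing more can be done
None
```

The clamp is open and the job is handed in. With closed fingertips I pressed the pad to its bottom stop and held it down while pushing the jaw about 107 mm. At the end stop the sideways force rose to about 33 N. I then lifted straight off and moved clear, with about 10 s used on the robot's clock.

**Last checks (scene and top views):**
- **Jaw:** it sits against the end-stop block. It started slightly open, so 107 mm fits the 120 mm total.
- **Pad:** it reads 113–114 mm high, the raised height.
- **Other things:** the held bottle, the yellow bottle, both big bottles, the cap, the jar and the wrench look unmoved by eye. I did not re-measure their positions.
- **Robot:** it touches nothing.

**What went wrong:** my first approach turned the gripper the wrong way and ran joint 6 to its limit, in free air and with no contact. I mended it by using the opposite half turn.

**What the checks don't settle:** the two cameras put the final pad position within about 3 mm of each other. The pad read the same height before and after, so the pictures alone don't show how far down it started.

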